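# Shut and pin the open dust gate

### The arm

A 7-joint arm with a two-finger parallel gripper is mounted at the origin on the work surface. World frame = base frame: x ahead of the robot, y to its left, z up, the work surface at z = 0. Lengths are in m, angles in rad, forces in N, time in s.
With the tool pointing down it reaches from about 0.425 to 0.925 m from the base axis. Payload 6.8 kg.
Tool frame: the origin (TCP) lies midway between the tips of the shut fingers; the grasp point (between the pads) lies bot.grip_point_offset behind it (bot.grip_point_offset is the distance from the TCP to the grasp point, in m); z points along the fingers, y is the line along which they close (so a half turn about z gives the same grasp; the last joint's range is limited). The gripper opens to 85 mm and grips with 20 to 120 N. Pads are 22 mm wide; open, the fingers measure 114 mm over their backs; the gripper's body (76 mm by 85 mm) begins 54 mm behind the grasp point. The pads swing forward as they close: fully open they stand 13 mm farther back than shut.
Start: joints at [1.161, 0.477, 0.022, 1.555, -0.011, 1.109, -0.083], TCP at [0.201, -0.645, 0.231] pointing down, gripper open.
Joint ranges: [-2.96, 2.96], [-0.34, 2.1], [-1.41, 1.46], [0.24, 2.44], [-1.37, 4.51], [0.17, 1.92], [-2.96, 2.96]. Speed limits (rad/s): [2.39, 2.39, 3.14, 3.14, 3.14, 3.14, 3.14].

### API

Orientations are given as a unit quaternion [w, x, y, z].
In Python, from station import get_obs, cams, job, bot gives the robot as it stands.
- The arm moves only by the tool arm_command, never from a script. Its argument "rows" is a list that holds one entry, the list of rows, each a list of 5 numbers: the finger opening in mm, from 0 to 85.4, then the shift along the world's x, y, z in units of 60 mm (1.0 is 60 mm), then the turn about the world's z in units of 0.08 rad (1.0 is 0.08 rad). In form: [[[grip, x, y, z, turn], ...]]. A call has exactly 10 rows; each row shifts and turns the commanded pose from where the row before left it; what a row does not reach is not made up. A row lasts 1/8 s, in which the tool goes at most 62.5 mm and 10.7 degrees, less where a joint would pass 70% of its speed; a pose out of reach is approached as far as the arm can. A call with a number of a shift or a turn outside -1 to 1 is refused whole. A call with a gripper value outside its range is refused whole. The fingers move at their own pace and stop on an object; "newtons" is the grip in N (left out, the last holds). Time passes only in rows, so rows that do not move let the fingers close, or fill a call up. It gives the time, the measured TCP pose, the force, the opening and the grip force at its end, in the units of the state.
- get_obs(): the state, without advancing time (a new reading comes with each control period).
- cams.read_camera(name): name is "side" or "top"; returns the picture (420x560x3 uint8, red, green, blue); there is no depth.
- cams.camera_params(name): a dict with "K" (3x3 intrinsics, pixels), "extrinsics" (4x4, takes a point from camera to world coordinates). Camera axes: x right, y down, z forward; pixel columns grow to the right and rows downward; lengths in m; the calibration is good to about 2 mm. A picture is of the moment at which its call begins. camera_params takes no time and is no camera call.
- job.hand_in(): hands the job in; it is judged then, once.
The state is a dict: "t": time; "q": joint angles; "joint_vel": joint speeds; "joint_torque": joint torques, N m; "eef_pos": TCP position; "tool_rot": TCP orientation; "contact_force": force on the tool from outside, world axes, zero at the start; "torque": the same for the moment, N m; "gripper_width": opening from 0.0 (shut) to 1.0 (fully open); "grasp_force": force on a finger pad.
Only numpy, scipy, OpenCV 4.12 (cv2) and the standard library are available. Lean on these libraries where they do the work, as an engineer would, in place of code of your own. Each camera call takes 0.05 s, during which the arm holds its last target. There are 200 camera calls.

### The job

Two slide gates lie on the bench over dust-extraction ports, and one of them is pinned open. Press down its forked lever to pry its rivet pin fully up, slide its blade until the port is fully shut against the end stop, then push the pin down flush so that the blade is locked. Leave the other gate shut and pinned as it is, and do not disturb the things lying beside the gates.

Things in the scene. Friction and masses are not known exactly. Their poses are not given: they have to be found in the camera images.
- gate_a: the gate pinned open: grey base plate fixed to the bench, 110 mm wide (x), y from -130 to +100 mm, with aluminium side rails and an end stop at +y, all 24 mm high. Origin on the bench, x across, y along the slide, z up, turned about z by up to 0.3 rad. A bridge 36 mm high at y -58 to -12 mm carries the rivet. The blade slides between the rails and shuts towards +y over the port
- port_a (a point): centre of the open gate's 54 mm round port, dark when open, at (0, 44, 10) mm in gate_a's frame; hidden under the blade once shut
- tab_a (a point): centre of the upright steel tab at the blade's -y end, 40 mm above the bench; 60 mm wide (x), 8 mm thick (y), top 58 mm above the bench. At y = -166 mm in gate_a's frame when pinned open, -96 mm when fully shut against the stop. Push its outer (-y) face towards +y, 1 to 3 N. Blade 86 x 180 x 8 mm, 0.3 kg, loose, locked (3 mm play) while the pin is down
- pin_a (a joint): height of the open gate's rivet pin above flush, m: 0 = flush on its seat (locked), 0.016 = as far up as it goes; above 0.007 its 14 mm shank is clear of the blade. Stiff (5 N either way), stays where it is left. It can go down only into one of the two 20 mm square pockets in the blade: blade fully shut or fully open
- pin_a_top (a point): centre of the top face of the open gate's rivet pin: a black round head of 44 mm diameter, 8 mm thick, on the bridge, at (0, -35) mm in gate_a's frame; its top is 54 mm above the bench when flush
- lever_a (a joint): angle of the open gate's pry lever, rad: 0 = at rest, grows as its paddle is pressed down, 0.36 = end of its stroke, which leaves the pin about 15 mm up. A light spring brings the lever back when let go
- lever_a_pad (a point): centre of the top of the pry lever's paddle: dark steel, 42 x 40 mm, out from the gate's +x side at (111, -35) mm in gate_a's frame, 59 mm above the bench at rest; pressed straight down (5 to 6 N) it sinks about 23 mm to the end of its stroke. The lever's fork lies under the pin's head, its pivot at (45, -35) mm, 42 mm up
- gate_b: the other gate, of the same make and frame, which is already shut and pinned; leave it alone
- tab_b (a point): tab of the other gate's blade, at y = -96 mm in gate_b's frame
- pin_b (a joint): height of the other gate's pin above flush, m
- offcut: bystander: wood offcut 50 x 70 x 20 mm lying beside gate_a on its lever side, near (95, 72) mm in gate_a's frame; origin at the centre of its underside
- sanding_block: bystander: cork block 50 x 70 x 25 mm beside gate_b, likewise; origin at the centre of its underside
- tape_measure: bystander: tape measure 70 x 66 x 34 mm beside gate_b, near (100, -130) mm in its frame; origin at the centre of its underside
Mind the look-alikes: they are no part of the job. Leave any green look-alike of the part that bears tab_a alone. What is shaped like the part that bears tab_b but turquoise is not meant.

How it is judged:
By the outcome, as a careful person would: the job done as asked, in the order asked, and still so for the second after the job is handed in, with the robot touching nothing.
It also fails if it takes over 48 s, if anything falls off the work surface, if the arm or the gripper's body presses on something with over 40 N, if the wrist force passes 120 N, or if a joint passes its speed limit or range.

## Working session

There is one attempt and no reset: what is moved stays moved. The work goes in short steps, Python scripts to look and compute and a tool call to move; the robot and the scene stay as the last step left them, time stands still between calls to the robot, and variables do not carry over. Pictures are saved under pics/ and viewed, at most 10 in all, crops included, and the job is handed in when it is done.

Besides the shell and the picture viewer there is one more tool, called after "Call:" as name(argument=value, ...), one argument or row to a line, values as JSON. arm_command: Moves the arm, as the interface text tells. Its arguments: {"type":"object","properties":{"rows":{"type":"array"},"newtons":{"type":"number"}},"required":["rows"]}

```bash
mkdir -p pics
python3 - <<'E'
from station import get_obs,cams,bot
import cv2
for n in("top","side"):
    im=cams.read_camera(n); cv2.imwrite(f"pics/{n}0.png",im[:,:,::-1])
    p=cams.camera_params(n); print(n,p["K"].round(1).tolist(),p["extrinsics"].round(3).tolist())
o=get_obs(); print(o["t"],o["eef_pos"],o["tool_rot"],bot.grip_point_offset)
E
```

```text
top [[396.4, 0.0, 282.5], [0.0, 396.4, 215.1], [0.0, 0.0, 1.0]] [[0.007, -0.991, 0.133, 0.33], [-1.0, -0.009, -0.009, 0.116], [0.011, -0.133, -0.991, 1.104], [0.0, 0.0, 0.0, 1.0]]
side [[384.6, 0.0, 276.4], [0.0, 384.6, 211.6], [0.0, 0.0, 1.0]] [[-0.973, -0.162, 0.167, 0.251], [-0.232, 0.604, -0.762, 1.029], [0.022, -0.78, -0.625, 0.821], [0.0, 0.0, 0.0, 1.0]]
0.1 [ 0.20044576 -0.64400025  0.23039092] [-8.09878012e-04  9.88634638e-01  1.50335819e-01 -1.93864748e-04] 0.0187
```

View pics/top0.png

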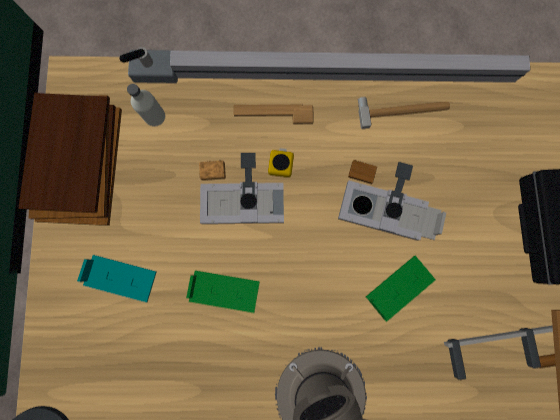

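View pics/side0.png

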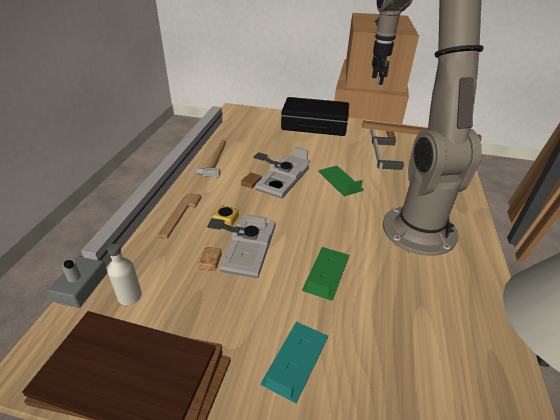

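The top view shows gate_a on the right: open dark port at (362,205), pin at (395,210), paddle at (404,171) and tab at about (438,222).

These could be mistaken for it:
- gate_b, pin (248,201) and lever (248,160), which has no open port
- the green blades at (224,291) and (400,288), and the turquoise one at (118,278), all loose look-alikes

I choose the gate with the dark port and will check it in a close crop.

```bash
cat > h.py <<'E'
import numpy as np,cv2
from station import get_obs,cams,bot
def ray(n,u,v,z):
    p=cams.camera_params(n);E=p["extrinsics"];d=E[:3,:3]@np.linalg.solve(p["K"],[u,v,1.]);o=E[:3,3]
    return o+d*(z-o[2])/d[2]
def proj(n,P):
    p=cams.camera_params(n);E=p["extrinsics"];c=E[:3,:3].T@(np.array(P)-E[:3,3]);q=p["K"]@c;return q[:2]/q[2]
def blobs(im,x0,y0,x1,y1,thr,amin=30):
    g=im[y0:y1,x0:x1].max(2)
    n,l,s,c=cv2.connectedComponentsWithStats((g<thr).astype(np.uint8))
    return [(s[i].tolist(),(c[i]+[x0,y0]).round(2).tolist()) for i in range(1,n) if s[i,4]>=amin]
def crop(im,x0,y0,x1,y1,f,name):
    cv2.imwrite(name,cv2.resize(im[y0:y1,x0:x1,::-1],None,fx=f,fy=f,interpolation=cv2.INTER_CUBIC))
E
python3 - <<'E'
from h import *
a=cv2.imread("pics/top0.png")[:,:,::-1];b=cv2.imread("pics/side0.png")[:,:,::-1]
for t in(35,50,75): print(t,blobs(a,330,150,460,245,t))
for t in(35,50): print(t,blobs(b,240,140,325,200,t,15))
A=cv2.resize(a[150:250,330:460],None,fx=6,fy=6,interpolation=cv2.INTER_CUBIC)
cv2.imwrite("pics/c1.png",A[:,:,::-1])
E
```

```text
35 [([23, 46, 19, 18, 260], [362.1, 204.49]), ([56, 53, 16, 15, 191], [393.53, 209.9])]
50 [([23, 46, 19, 18, 269], [361.99, 204.67]), ([56, 52, 16, 17, 204], [393.62, 209.95])]
75 [([55, 12, 28, 58, 643], [398.11, 190.49]), ([23, 46, 19, 18, 279], [362.12, 204.61])]
35 [([41, 22, 11, 7, 63], [285.78, 165.08]), ([29, 41, 14, 7, 76], [275.62, 183.88])]
50 [([41, 22, 11, 7, 68], [285.94, 165.12]), ([29, 40, 14, 8, 78], [275.71, 183.83])]
```

View pics/c1.png

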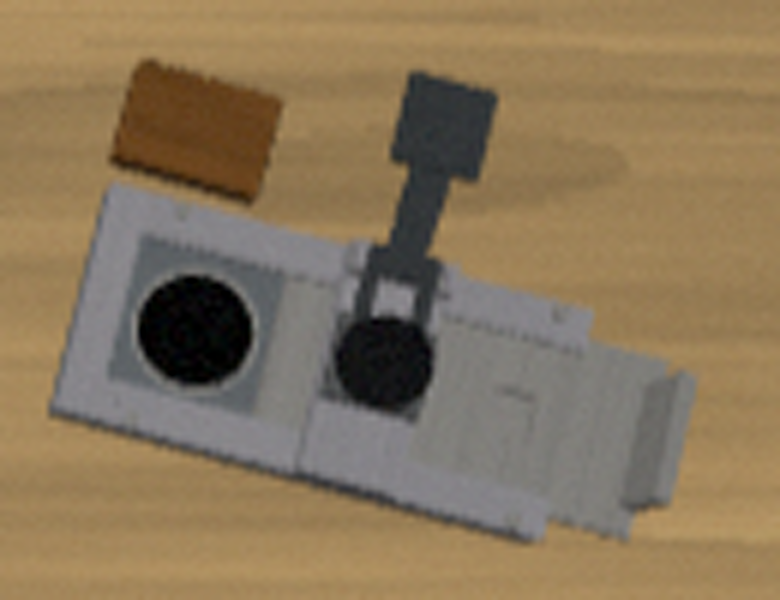

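The crop confirms gate_a: port at (362,205), pin at (394,210), paddle at (404,171), tab top at (443,223) and the offcut at upper left. Next I fit the frame.

Run:
```python
from h import *
c=lambda x,y:((x+.5)/6-.5+330,(y+.5)/6-.5+150)
obs=[((362.1,204.6),(0,44),.010),((393.7,210.0),(0,-35),.054),(c(444,127),(111,-35),.059),(c(681,440),(0,-168),.058),
 (c(110,184),(55,100),.024),(c(50,412),(-55,100),.024),(c(592,308),(55,-130),.024),(c(545,543),(-55,-130),.012)]
W=np.array([ray("top",*u,z)[:2] for u,_,z in obs]);F=np.array([f for _,f,_ in obs])/1000
# rigid fit
wm,fm=W.mean(0),F.mean(0);H=(F-fm).T@(W-wm);th=np.arctan2(H[0,1]-H[1,0],H[0,0]+H[1,1])
R=np.array([[np.cos(th),-np.sin(th)],[np.sin(th),np.cos(th)]]);t=wm-R@fm
print("yaw",th,"org",t);print(((W-(F@R.T+t))*1000).round(1).tolist())
for n,p in dict(pad=(111,-35),pin=(0,-35),tab=(0,-166),tabshut=(0,-96)).items(): print(n,(R@(np.array(p)/1000)+t).round(4))
# side check
for u,f,z in[((285.9,165.1),(0,-35),.054),((275.7,183.8),(0,44),.01)]:
    print("side",proj("side",[*(R@(np.array(f)/1000)+t),z]).round(1),u)
o=get_obs();from scipy.spatial.transform import Rotation as Ro
print(Ro.from_quat(o["tool_rot"],scalar_first=True).as_matrix().round(3).tolist(),o["eef_pos"],o["q"])
```

```text
yaw -0.24941359115392708 org [ 0.49677687 -0.15934629]
[[1.5, -0.1], [-0.1, 1.0], [-0.6, -0.2], [-1.5, -0.0], [0.5, 0.5], [0.0, 2.4], [0.9, 0.9], [-0.6, -4.5]]
pad [ 0.5957 -0.2207]
pin [ 0.4881 -0.1933]
tab [ 0.4558 -0.3202]
tabshut [ 0.4731 -0.2524]
side [285.8 164.2] (285.9, 165.1)
side [275.9 184.2] (275.7, 183.8)
[[0.955, 0.297, -0.001], [0.297, -0.955, 0.002], [-0.0, -0.002, -1.0]] [ 0.20044576 -0.64400025  0.23039092] [ 1.16093776  0.4777669   0.02232539  1.55634904 -0.0114717   1.10927029
 -0.08309059]
```

Call:
arm_command(
  rows=[
    [[0,0.66,0.705,-0.2,-0.7],[0,0.66,0.705,-0.2,-0.7],[0,0.66,0.705,-0.2,-0.7],[0,0.66,0.705,-0.2,-0.7],[0,0.66,0.705,-0.2,-0.7],[0,0.66,0.705,-0.2,-0.7],[0,0.66,0.705,-0.2,-0.7],[0,0.66,0.705,-0.2,-0.7],[0,0.66,0.705,-0.2,-0.7],[0,0.66,0.705,-0.2,-0.7]],
  ],
  newtons=30,
)

```text
t: 1.35
eef_pos: [0.5975, -0.2201, 0.1106]
tool_rot: [0.0, 0.992, -0.13, -0.0]
contact_force: [0.7, -1.5, 0.5]
gripper_width: -0.001
grasp_force: 0.0
```

Call:
arm_command(
  rows=[
    [[0,-0.015,0,-0.35,0],[0,-0.015,0,-0.35,0],[0,0,0,-0.06,0],[0,0,0,-0.06,0],[0,0,0,-0.06,0],[0,0,0,-0.06,0],[0,0,0,-0.06,0],[0,0,0,-0.06,0],[0,0,0,-0.06,0],[0,0,0,-0.06,0]],
  ],
)

```text
t: 2.6
eef_pos: [0.5977, -0.2225, 0.0425]
tool_rot: [0.0, 0.992, -0.129, 0.003]
contact_force: [2.9, -1.3, 7.1]
gripper_width: 0.002
grasp_force: 3.7
```

Call:
arm_command(
  rows=[
    [[0,0,0,-0.04,0],[0,0,0,-0.04,0],[0,0,0,-0.04,0],[0,0,0,-0.03,0],[0,0,0,0,0],[0,0,0,0,0],[0,0,0,0,0],[0,0,0,0,0],[0,0,0,0,0],[0,0,0,0,0]],
  ],
)

```text
t: 3.85
eef_pos: [0.5978, -0.2226, 0.0364]
tool_rot: [0.0, 0.992, -0.129, 0.003]
contact_force: [-5.8, 2.3, 28.9]
gripper_width: -0.003
grasp_force: 12.4
```

Call:
arm_command(
  rows=[
    [[0,0,0,0.2,0],[0,0,0,0.7,0],[0,0,0,0.7,0],[0,-0.506,-0.45,0,0],[0,-0.506,-0.45,0,0],[0,-0.506,-0.45,0,0],[0,-0.506,-0.45,0,0],[0,-0.506,-0.45,0,0],[0,0,0,0,0],[0,0,0,0,0]],
  ],
)

```text
t: 5.1
eef_pos: [0.4433, -0.3561, 0.1276]
tool_rot: [-0.0, 0.992, -0.129, 0.0]
contact_force: [0.1, -0.4, 0.4]
gripper_width: 0.004
grasp_force: 0.0
```

Run:
```python
from h import *
a=cams.read_camera("top");b=cams.read_camera("side")
for t in(35,50): print(t,blobs(a,330,150,425,245,t))
for t in(35,50): print(t,blobs(b,240,140,325,200,t,15))
A=cv2.resize(a[150:250,330:460],None,fx=4,fy=4,interpolation=cv2.INTER_CUBIC)
B=cv2.resize(b[130:210,230:335],None,fx=4,fy=5,interpolation=cv2.INTER_CUBIC);B=cv2.resize(B,(280*2,400))
A=cv2.resize(A,(520*400//400,400))[:, :520]
cv2.imwrite("pics/c2.png",cv2.resize(np.hstack([A,B]),(800,300))[:,:,::-1])
print(get_obs()["eef_pos"])
# expected pin height from top & side centroid: two-view triangulation prediction
th,t=-.2494,np.array([.4968,-.1593]);R=np.array([[np.cos(th),-np.sin(th)],[np.sin(th),np.cos(th)]])
for z in(.054,.069): print(z,[proj(n,[*(R@[0,-.035]+t),z]).round(1) for n in("top","side")])
```

```text
35 [([23, 46, 19, 18, 260], [362.1, 204.49]), ([58, 52, 16, 15, 190], [395.19, 208.94])]
50 [([23, 46, 19, 18, 268], [362.02, 204.66]), ([57, 52, 17, 16, 209], [395.15, 209.17])]
35 [([40, 19, 11, 10, 69], [285.55, 162.25]), ([29, 41, 14, 7, 77], [275.7, 183.88])]
50 [([40, 19, 12, 10, 75], [285.71, 162.39]), ([29, 40, 14, 8, 78], [275.71, 183.83])]
[ 0.44410231 -0.3553936   0.12751412]
0.054 [array([394.1, 210. ]), array([285.8, 164.2])]
0.069 [array([395.7, 209.1]), array([286. , 160.8])]
```

View pics/c2.png

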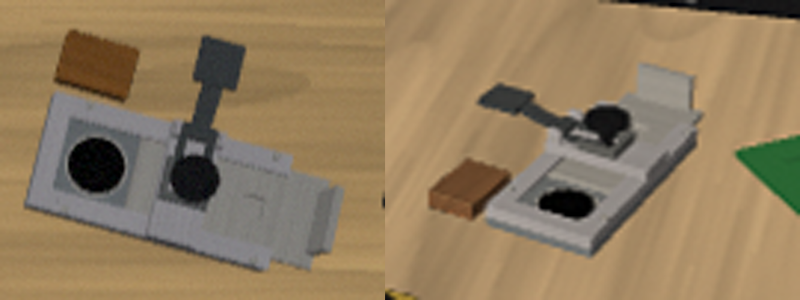

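Call:
arm_command(
  rows=[
    [[0,0.045,-0.01,-0.5,0],[0,0,0,-0.5,0],[0,0,0,-0.49,0],[0,0.03,0.116,0,0],[0,0.03,0.116,0,0],[0,0.025,0.097,0,0],[0,0.025,0.097,0,0],[0,0.025,0.097,0,0],[0,0.025,0.097,0,0],[0,0.025,0.097,0,0]],
  ],
)

```text
t: 6.45
eef_pos: [0.457, -0.3141, 0.0383]
tool_rot: [0.0, 0.992, -0.129, 0.0]
contact_force: [-0.9, -4.1, 2.5]
gripper_width: -0.001
grasp_force: 2.0
```

Call:
arm_command(
  rows=[
    [[0,0.025,0.097,0,0],[0,0.025,0.097,0,0],[0,0.025,0.097,0,0],[0,0.025,0.097,0,0],[0,0.025,0.097,0,0],[0,0.025,0.097,0,0],[0,0.012,0.048,0,0],[0,0.012,0.048,0,0],[0,0,0,0,0],[0,0,0,0,0]],
  ],
)

```text
t: 7.7
eef_pos: [0.4673, -0.2728, 0.0379]
tool_rot: [-0.0, 0.992, -0.129, -0.0]
contact_force: [0.2, -0.7, 0.7]
gripper_width: -0.001
grasp_force: 0.5
```

Call:
arm_command(
  rows=[
    [[0,0.006,0.024,0,0],[0,0.006,0.024,0,0],[0,0.005,0.0194,0,0],[0,0.005,0.0194,0,0],[0,0.005,0.0194,0,0],[0,0,0,0,0],[0,0,0,0,0],[0,0,0,0,0],[0,0,0,0,0],[0,0,0,0,0]],
  ],
)

```text
t: 8.95
eef_pos: [0.4689, -0.2694, 0.0385]
tool_rot: [0.001, 0.992, -0.13, 0.001]
contact_force: [-0.7, -7.9, -0.5]
gripper_width: 0.0
grasp_force: 4.1
```

Run:
```python
from h import *
a=cams.read_camera("top")
print(blobs(a,330,150,425,245,35)); crop(a,330,150,460,250,6,"pics/c3.png"); print(get_obs()["contact_force"],get_obs()["eef_pos"])
```

```text
[([58, 52, 16, 15, 190], [395.26, 209.0]), ([79, 56, 16, 16, 110], [419.03, 213.92])]
[-0.13859264 -8.70500178 -0.71580803] [ 0.4688829  -0.26942961  0.03844189]
```

View pics/c3.png

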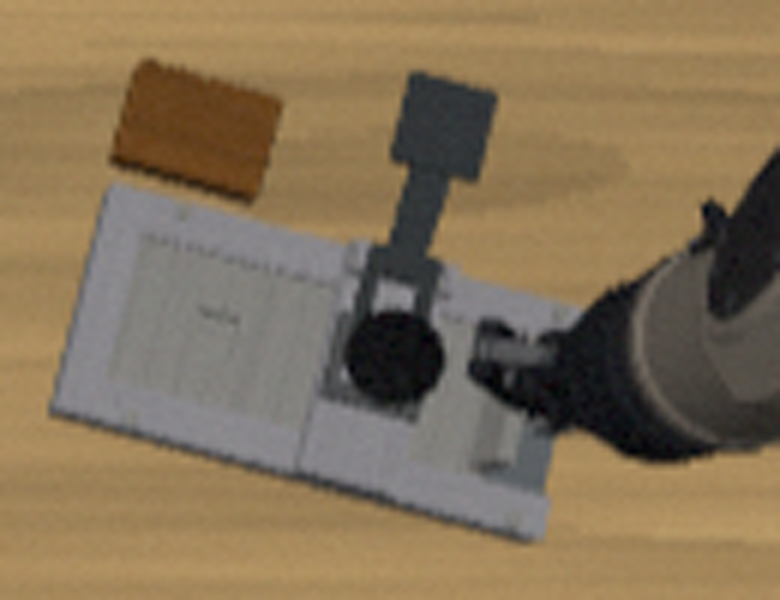

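The crop shows the port fully covered, the blade against the stop (the push force rose to 8.7 N) and the pin still up at (395,209). Next I back off, lift and move over the pin.

Call:
arm_command(
  rows=[
    [[0,-0.03,-0.116,0,0],[0,-0.03,-0.116,0,0],[0,0,0,0.45,0],[0,0,0,0.46,0],[0,0,0,0.45,0],[0,0.125,0.485,0,0],[0,0.125,0.485,0,0],[0,0.125,0.485,0,0],[0,0,0,0,0],[0,0,0,0,0]],
  ],
)

```text
t: 10.25
eef_pos: [0.4875, -0.1942, 0.1196]
tool_rot: [0.0, 0.992, -0.129, -0.0]
contact_force: [-0.1, 0.1, -0.3]
gripper_width: 0.001
grasp_force: 0.0
```

Call:
arm_command(
  rows=[
    [[0,0.01,0.015,-0.4,0],[0,0,0,-0.35,0],[0,0,0,-0.05,0],[0,0,0,-0.05,0],[0,0,0,-0.05,0],[0,0,0,-0.05,0],[0,0,0,-0.05,0],[0,0,0,-0.05,0],[0,0,0,0,0],[0,0,0,0,0]],
  ],
)

```text
t: 11.5
eef_pos: [0.4888, -0.192, 0.0565]
tool_rot: [-0.0, 0.992, -0.128, 0.0]
contact_force: [0.1, 0.1, 0.6]
gripper_width: 0.002
grasp_force: 0.0
```

Call:
arm_command(
  rows=[
    [[0,0,0,-0.02,0],[0,0,0,-0.02,0],[0,0,0,-0.02,0],[0,0,0,-0.02,0],[0,0,0,0,0],[0,0,0,0,0],[0,0,0,0,0],[0,0,0,0,0],[0,0,0,0,0],[0,0,0,0,0]],
  ],
)

```text
t: 12.75
eef_pos: [0.4889, -0.1921, 0.0539]
tool_rot: [-0.0, 0.992, -0.129, 0.0]
contact_force: [-7.6, 6.2, 25.9]
gripper_width: -0.0
grasp_force: 12.9
```

Firm at 26 N with the tip at z = 0.0539, so the pin is flush. I'll lift clear and check.

Call:
arm_command(
  rows=[
    [[0,0,0,0.2,0],[0,0,0,0.6,0],[0,0,0,0.6,0],[0,-0.2,-0.7,0.2,0],[0,-0.2,-0.7,0.2,0],[0,-0.2,-0.7,0.2,0],[0,-0.2,-0.7,0,0],[0,-0.2,-0.7,0,0],[0,0,0,0,0],[0,0,0,0,0]],
  ],
)

```text
t: 14.0
eef_pos: [0.4283, -0.4022, 0.1715]
tool_rot: [-0.0, 0.992, -0.129, -0.0]
contact_force: [1.5, -0.2, -0.7]
gripper_width: 0.0
grasp_force: 0.0
```

Run:
```python
from h import *
a=cams.read_camera("top");b=cams.read_camera("side")
print(blobs(a,330,150,425,245,35),blobs(b,240,140,325,200,35,15))
cv2.imwrite("pics/c4.png",np.hstack([cv2.resize(a[140:250,190:460],(500,204)),cv2.resize(b[140:210,225:335],(300,204))])[:,:,::-1])
```

```text
[([56, 53, 16, 15, 190], [393.46, 209.93])] [([41, 22, 11, 7, 65], [285.77, 165.22])]
```

View pics/c4.png

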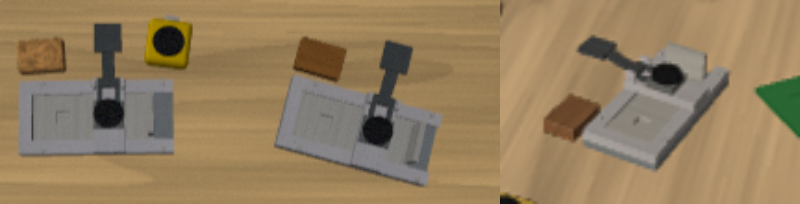

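The pin is back at its flush pixel, (393.5,209.9) in the top view and (285.8,165.2) in the side view. The blade is shut, and gate_b and the bystanders haven't moved.

```bash
python3 -c "
from station import job
print(job.hand_in())"
```

```text
the job is handed in; nothing more can be done
None
```

I pried gate_a's pin up, slid its blade shut against the stop and pushed the pin back down flush; gate_b and the things beside the gates look unmoved in the final pictures, and I handed the job in at about 14 s.

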